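# Set the microscope's stage extension to its line and hold it for clamping

### The job

Fit the stage extension, the loose aluminium plate lying on the microscope's stage: first slide it sideways until you feel its long edge seat squarely against the guide bar on the stage, then slide it outward along the bar, towards the robot, until its scribed line lies on the stage's edge. It would now tip off by itself, so finish while still holding it there, flat on the stage and against the bar, for its clamp screws to be done up from below. Do not lift or tip the plate on the way, and leave everything else where it is.

Things in the scene. Friction and masses are not known exactly. Their poses are not given: they have to be found in the camera images.
- microscope: White inverted microscope, fixed, side-on to the robot. Origin on the bench under the optical axis; x away from the robot, y towards the tilted-back pillar, z up. Stage: dark flat plate, x -125 to +125, y -100 to +100 mm, 12 thick, top 200 mm above the bench, open above. Eyepiece head at y below -130, up to 420 high; pillar at y above +125 mm, its condenser overhanging from y +160, 380 high.
- guide_bar: Straight dark bar screwed on the stage, 220 mm along the microscope's x, 12 mm wide (y), 10 mm high; origin at the centre of its underside, axes as the microscope's. Its face towards -y, 6 mm from its origin and 60 mm from the microscope's origin, is the stop for the plate's long edge.
- stage_edge (a point): Point on the stage's top edge nearest the robot (microscope x = -125 mm, y = +20 mm, z = 200 mm), axes as the microscope's. When the plate is seated against the guide bar its middle line passes through this point.
- plate: Loose aluminium stage extension, 180 (x) x 80 (y) x 6 mm, 0.25 to 0.5 kg. Origin at the centre of its underside; x points inward over the stage, away from the robot, y to the guide bar. Starts flat on the stage, outer end overhanging towards the robot, 8 to 25 mm off the bar, up to 5 degrees askew. An end stop 14 mm high crosses its outer end. Centre of mass near x = -4 mm.
- scribed_line (a point): Middle of the black line (2 mm wide) scribed across the plate's top: plate x = +25, y = 0, z = 6 mm; axes as the plate's. Starts 40 to 75 mm inside the stage's edge. With the line on the edge 115 mm of the plate overhang, 65 mm (with two dark clamp slots) stay on the stage, and it tips outward unless held at that inner part.
- fence (a point): Point on top of the plate's fence, near the inner end: plate x = +55, y = -24, z = 26 mm; axes as the plate's. The fence is a straight bar fixed on the plate, 12 mm wide, 20 mm high above the plate, from plate x -50 to +80 mm; it can be pinched from above (across y) to move the plate and hold it down.
- flask: Bystander: clear culture flask, 104 x 52 x 28 mm, lying on the inner (+x) part of the stage. Origin under its centre. Not to be moved.
- dish: Bystander: clear covered dish, 37 mm across, 12 mm high, on the inner part of the stage on the eyepiece side. Not to be moved.
- well_plate: Bystander: lidded multiwell plate, 85 x 127 x 20 mm, on the bench between robot and microscope.
- tube_rack: Bystander: white tube rack 70 x 180 mm, 111 mm high with tubes, on the bench left of the microscope.
- tip_box: Bystander: pipette tip box 87 x 124 x 73 mm, on the bench to the right.
- wash_bottle: Bystander: white wash bottle, 72 mm across, 200 mm high, on the bench to the right.
- marker: Bystander: marker pen 130 mm long, on the bench in front to the right.
There are look-alikes about, which are no part of the job. Leave any turquoise look-alike of the plate alone.

How it is judged:
By the outcome, as a careful person would: the job done as asked, in the order asked, and still so for the second after the job is handed in, while the arm keeps its last pose, push and grip.
It also fails if it takes over 38 s, if anything falls off the work surface, if the arm or the gripper's body presses on something with over 40 N, if the wrist force passes 120 N, or if a joint passes its speed limit or range.

### The arm

A 6-joint arm with a two-finger parallel gripper is mounted at the origin on the work surface. World frame = base frame: x ahead of the robot, y to its left, z up, the work surface at z = 0. Lengths are in m, angles in rad, forces in N, time in s.
With the tool pointing down it reaches from about 0.325 to 0.925 m from the base axis. Payload 3.1 kg.
Tool frame: the origin (TCP) lies at the very end of the fingers, on their centre line; the grasp point (between the pads) lies 19 mm behind it (r.grip_point_offset is the distance from the TCP to the grasp point, in m); z points along the fingers, y is the line along which they close (so a half turn about z gives the same grasp; the last joint's range is limited). The gripper opens to 85 mm and grips with 20 to 120 N. Pads are 22 mm wide; open, the fingers measure 114 mm over their backs; the gripper's body (76 mm by 85 mm) begins 54 mm behind the grasp point. The pads swing forward as they close: fully open they stand 13 mm farther back than shut.
Start: joints at [-1.252, 0.217, 1.613, -0, 1.311, -0.112], TCP at [0.261, -0.568, 0.231] pointing down, gripper open.
Joint ranges: [-2.75, 2.75], [-0.78, 2.1], [0.31, 2.55], [-1.13, 4.27], [0.13, 2.63], [-2.58, 2.58]. Speed limits (rad/s): [2.79, 2.79, 3.14, 3.14, 3.14, 3.14].

### API

Orientations are given as a unit quaternion [w, x, y, z].
In Python, from bench import r gives the robot as it stands. The module is installed in compiled form; this text tells all that it offers.
- The arm moves only by the shell command python3 -m crank 'ROWS' [FORCE]. ROWS is JSON, one flat list of numbers, 7 for each row, row after row: the shift along the tool's x, y, z in m, then the turn, a rotation vector about the tool's x, y, z in rad, then the opening, from 0 (shut) to 1 (fully open). In form: [x, y, z, ax, ay, az, jaw, x, y, z, ax, ay, az, jaw, ...]. A call has 1 to 20 rows; each row is the pose to reach, as a shift and turn from the pose commanded when the call began, along the tool's axes at that moment; what a row does not reach only later rows make up. A row lasts 1/8 s, in which the tool goes at most 62.5 mm and 10.7 degrees, less where a joint would pass 70% of its speed; a pose out of reach is approached as far as the arm can. A call with a gripper value outside its range is refused whole. The fingers move at their own pace and stop on an object; FORCE is the grip in N (left out, the last holds). Time passes only in rows, so rows that repeat a pose let the fingers close. It gives the time, the measured TCP pose, the force, the opening and the grip force at its end, in the units of the state.
- r.get_obs(): the state, without advancing time (a new reading comes with each control period).
- r.snapshot(name): name is "side" or "top"; returns the picture (480x640x3 uint8, red, green, blue); there is no depth.
- r.camera_info(name): a dict with "mtx" (3x3 intrinsics, pixels), "D" ([k1, k2, p1, p2, k3] as OpenCV has them; the pictures are not rectified), "cam_to_world" (4x4, takes a point from camera to world coordinates). Camera axes: x right, y up, looking along -z (the intrinsics and any distortion apply to the point x, -y, -z); pixel columns grow to the right and rows downward; lengths in m; the calibration is good to about 2 mm. A picture is of the moment at which its call begins. camera_info takes no time and is no camera call.
- r.sign_off(): hands the job in; it is judged then, once.
Trained networks look in the newest picture that a camera, given by its name, has taken for a name from the list of things; names that differ only in an ending like _2 or _b are one class to them, and where a whole thing is asked for, a point or a joint stands for the part that bears it (a point fixed in the world has none). Each returns a list of dicts, best first, with "confidence" (0 to 1); they miss things now and then, are a little off and sometimes report something else, mostly with a low value. They report only what shows in the picture. A call takes as long as a camera call. They do not tell look-alikes from the thing itself.
- r.cut_out(camera, target): "mask" (480x640 bool, what is visible of it) and "rect" ([left, top, width, height] in pixels, round what is visible of it).
- r.spot_point(camera, target): "at" ([column, row] in pixels: a listed point, or the origin of a listed thing).
The state is a dict: "t": time; "joint_pos": joint angles; "dq": joint speeds; "effort": joint torques, N m; "eef_pos": TCP position; "tool_rot": TCP orientation; "force": force on the tool from outside, world axes, zero at the start; "torque": the same for the moment, N m; "grip_width": finger opening in m; "grasp_force": force on a finger pad.
Only numpy, scipy, OpenCV 4.12 (cv2) and the standard library are available. Lean on these libraries where they do the work, as an engineer would, in place of code of your own. Each camera call takes 0.05 s, during which the arm holds its last target. There are 200 camera calls.

## Working session

There is one attempt and no reset: what is moved stays moved. The work goes in short steps, Python scripts to look and compute and a shell command to move; the robot and the scene stay as the last step left them, time stands still between calls to the robot, and variables do not carry over. Pictures are saved under pics/ and viewed, at most 10 in all, crops included, and the job is handed in when it is done.

```bash
mkdir -p pics; cat > h.py <<'E'
import numpy as np, cv2
from bench import r
def ray(cam,px):
    c=r.camera_info(cam);K=np.array(c["mtx"]);D=np.array(c["D"]);T=np.array(c["cam_to_world"])
    u=cv2.undistortPoints(np.array([[px]],float),K,D)[0,0]
    d=T[:3,:3]@np.array([u[0],-u[1],-1]);return T[:3,3],d
def onz(cam,px,z):
    o,d=ray(cam,px);return o+d*(z-o[2])/d[2]
def proj(cam,P):
    c=r.camera_info(cam);K=np.array(c["mtx"]);D=np.array(c["D"]);T=np.linalg.inv(np.array(c["cam_to_world"]))
    p=np.atleast_2d(P)@T[:3,:3].T+T[:3,3];p=p*[1,-1,-1]
    return cv2.projectPoints(p,np.zeros(3),np.zeros(3),K,D)[0][:,0]
def tri(a,b):
    (o1,d1),(o2,d2)=ray("side",a),ray("top",b);d1=d1/np.linalg.norm(d1);d2=d2/np.linalg.norm(d2)
    s=np.linalg.lstsq(np.c_[d1,-d2],o2-o1,rcond=None)[0];p,q=o1+s[0]*d1,o2+s[1]*d2
    return (p+q)/2,np.linalg.norm(p-q)
E
python3 - <<'E'
from h import *
np.set_printoptions(precision=4,suppress=True)
for c in("side","top"):
    im=r.snapshot(c);cv2.imwrite(f"pics/{c}0.png",im[:,:,::-1]);print(c,np.array(r.camera_info(c)["cam_to_world"])[:3])
    for t in("plate","scribed_line","fence","stage_edge","guide_bar","microscope","flask","dish"):
        print(t,[(np.round(x["at"],1),round(x["confidence"],2)) for x in r.spot_point(c,t)])
o=r.get_obs();print(o["eef_pos"],o["tool_rot"],o["grip_width"],o["t"])
E
```

```text
side [[ 0.9115  0.3031 -0.2781 -0.0475]
 [-0.4112  0.6536 -0.6354 -1.1416]
 [-0.0108  0.6935  0.7204  1.4198]]
plate [(array([345.4, 218.9]), 0.81), (array([217.7, 221.8]), 0.75), (array([269.1, 371.3]), 0.58)]
scribed_line [(array([263.4, 361.6]), 0.93), (array([353.5, 214.4]), 0.78), (array([222.9, 219.5]), 0.78)]
fence [(array([263.7, 347.2]), 0.82), (array([364.1, 216. ]), 0.79), (array([371. , 380.7]), 0.56), (array([227.1, 228.1]), 0.51)]
stage_edge [(array([327.1, 218.7]), 0.81), (array([365.1, 193.1]), 0.21)]
guide_bar [(array([364.5, 194.4]), 0.77)]
microscope [(array([372.3, 256.1]), 0.64), (array([326.7, 343.3]), 0.62), (array([436.9, 359.6]), 0.31)]
flask [(array([397.2, 197.8]), 0.91)]
dish [(array([371.4, 256.3]), 0.41)]
top [[-0.0152  0.9968 -0.0788  0.3384]
 [-0.9998 -0.0143  0.0107 -0.0083]
 [ 0.0096  0.0789  0.9968  1.3267]]
plate [(array([333.2, 208.7]), 0.64), (array([429.7, 346.9]), 0.62), (array([191.9, 331. ]), 0.57)]
scribed_line [(array([332.9, 194.4]), 0.96), (array([419.1, 352.6]), 0.95), (array([197.9, 326.1]), 0.77)]
fence [(array([213.6, 329. ]), 0.92), (array([409.5, 346.1]), 0.88), (array([343.6, 179.8]), 0.58)]
stage_edge [(array([318.5, 221.2]), 0.62)]
guide_bar [(array([302.5, 161.8]), 0.84), (array([330. , 206.6]), 0.21)]
microscope []
flask []
dish [(array([483.7, 184.6]), 0.37)]
[ 0.261  -0.5679  0.2313] [0.     0.9769 0.2137 0.    ] 0.08523378334790663 0.9
```

View pics/side0.png

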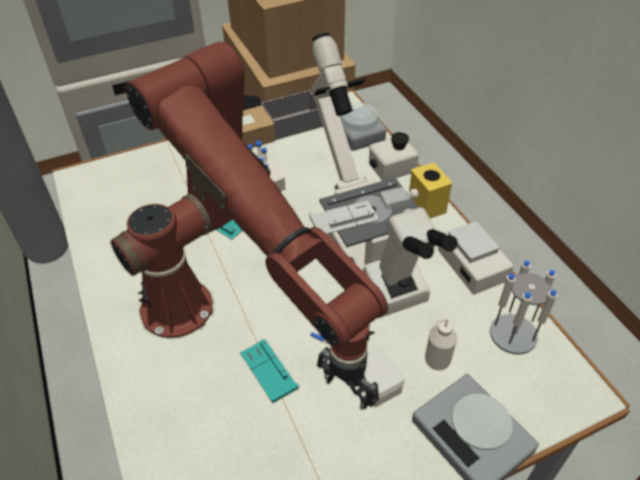

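View pics/top0.png

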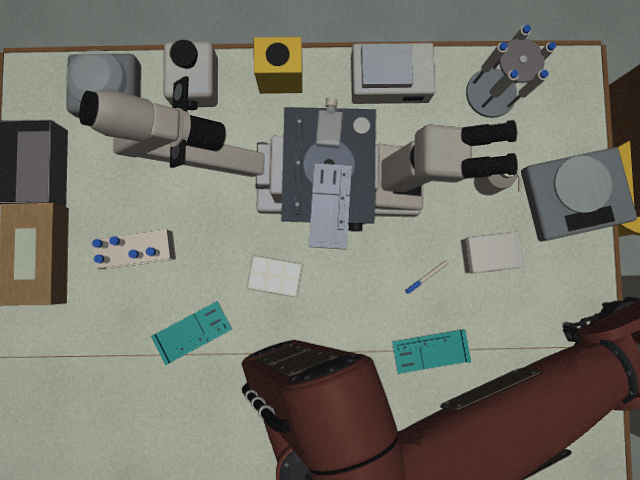

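Candidates for the plate are the aluminium one on the stage at top (331,205) and two turquoise look-alikes on the bench at (191,332) and (431,350). I choose the aluminium one. In the top view the guide bar is at x≈300 and the flask and dish are near (330,125) and (361,125). I'll check the choice in a close crop.

```bash
python3 - <<'E'
from h import *
im=cv2.imread("pics/top0.png")[95:260,265:395]
cv2.imwrite("pics/crop0.png",cv2.resize(im,None,fx=3.6,fy=3.6,interpolation=cv2.INTER_CUBIC))
E
```

```text
(no output)
```

View pics/crop0.png

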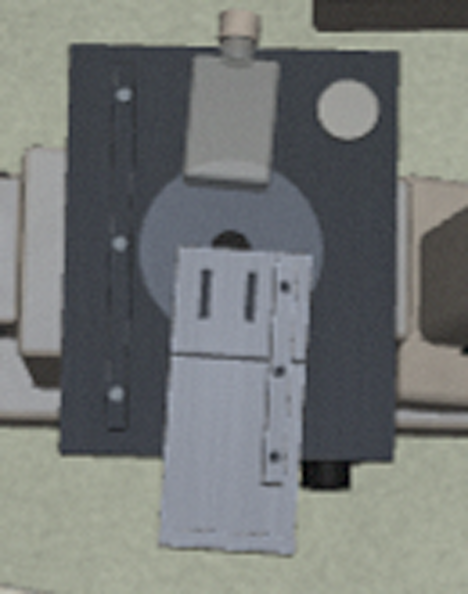

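The crop shows the grey aluminium plate, with its two dark slots inward, the line at crop y≈358, the fence on the right and the bar on the left at x≈130. That confirms the choice. Next I fit the poses.

```bash
python3 - <<'E'
from h import *
from scipy.optimize import least_squares
np.set_printoptions(precision=4,suppress=True)
px=lambda L:(np.array(L,float)+.5)/3.6-.5+[265,95]
def fit(model,pix,x0):
    f=lambda p:(proj("top",tf(p,model))-pix).ravel()
    s=least_squares(f,x0,loss="soft_l1");print(s.x,np.degrees(s.x[2]),"res",np.abs(s.fun).max());return s.x
def tf(p,m):
    c,s=np.cos(p[2]),np.sin(p[2]);m=np.array(m)
    return np.c_[p[0]+c*m[:,0]-s*m[:,1],p[1]+s*m[:,0]+c*m[:,1],m[:,2]]
S=[[.125,.1,.2],[.125,-.1,.2],[-.125,-.1,.2],[-.125,.1,.2],[.11,.06,.21],[-.11,.06,.21]]
a=fit(S,px([[70,44],[399,51],[393,461],[59,453],[134,70],[127,430]]),[.65,0,0])
P=[[.09,.04,.206],[.09,-.04,.206],[-.09,.04,.22],[-.09,-.04,.22],[.025,.04,.206],[.025,-.04,.206]]
b=fit(P,px([[179,247],[313,255],[160,546],[295,554],[170,355],[305,361]]),[.6,0,0])
c,s=np.cos(a[2]),np.sin(a[2]);R=np.array([[c,-s],[s,c]])
d=R.T@(b[:2]-a[:2]);print("plate in scope",d,"rel deg",np.degrees(b[2]-a[2]))
th=b[2]-a[2]
for y in(.09,-.09): print("corner gap",.06-(d[1]+np.sin(th)*y+np.cos(th)*.04))
print("line x",d[0]+.025*np.cos(th)+.125,"above edge")
for x in(.055,.02,.015):
    f=tf(b,[[x,-.024,.226]]);print("fence",x,f)
sp=[x["at"] for x in r.spot_point("top","fence")];print(sp,proj("top",tf(b,[[.055,-.024,.226]])))
print("side check",tri([364.1,216.],[343.6,179.8]),"line",tri([353.5,214.4],[332.9,194.4]))
E
```

```text
[ 0.5929 -0.0523 -0.0345] -1.9784633761375428 res 1.5965329387090463
[ 0.5022 -0.0536 -0.0775] -4.441563348880861 res 0.45678734375059094
plate in scope [-0.0907 -0.0044] rel deg -2.4630999727433176
corner gap 0.028344934468075726
corner gap 0.020609260882365373
line x 0.05931180511811998 above edge
fence 0.055 [[ 0.5551 -0.0818  0.226 ]]
fence 0.02 [[ 0.5202 -0.079   0.226 ]]
fence 0.015 [[ 0.5153 -0.0787  0.226 ]]
[[213.6, 329.0], [409.5, 346.1], [343.6, 179.8]] [[343.5199 179.204 ]]
side check (array([ 0.556 , -0.0826,  0.2154]), np.float64(0.0001849834348002559)) line (array([ 0.5296, -0.0609,  0.212 ]), np.float64(0.008344771802846108))
```

```bash
cat >> h.py <<'E'
def rel(p,yaw):
    "tool-frame shift and turn to world p with tool x at yaw (deg), tool straight down; from the present pose"
    from scipy.spatial.transform import Rotation as Ro
    o=r.get_obs();q=np.array(o["tool_rot"]);R0=Ro.from_quat(q[[1,2,3,0]])
    R1=Ro.from_euler("z",yaw,degrees=True)*Ro.from_euler("x",180,degrees=True)
    return np.round(np.r_[R0.inv().apply(np.array(p)-o["eef_pos"]),(R0.inv()*R1).as_rotvec()],4)
def st():
    from scipy.spatial.transform import Rotation as Ro
    o=r.get_obs();q=np.array(o["tool_rot"]);x=Ro.from_quat(q[[1,2,3,0]]).as_matrix()
    print("t",round(o["t"],2),"tcp",np.round(o["eef_pos"],4),"yaw",round(np.degrees(np.arctan2(x[1,0],x[0,0])),2),"F",np.round(o["force"],1),"M",np.round(o["torque"],2),"w",round(o["grip_width"],4),"g",o["grasp_force"],"q",np.round(o["joint_pos"],2))
E
python3 - <<'E'
from h import *
st()
for p in([.30,-.35,.30],[.39,-.10,.31],[.55,-.0815,.30],[.55,-.0815,.245]): print(rel(p,-4.44))
E
```

```text
t 0.95 tcp [ 0.261  -0.5679  0.2313] yaw 24.68 F [ 0.4 -0.8 -0. ] M [ 0.   -0.02  0.03] w 0.0856 g 0.0 q [-1.25  0.22  1.61  0.    1.31 -0.11]
[ 0.1264 -0.1817 -0.0687  0.     -0.      0.5083]
[ 0.3126 -0.3713 -0.0787  0.     -0.      0.5083]
[ 0.4657 -0.3213 -0.0687  0.     -0.      0.5083]
[ 0.4657 -0.3213 -0.0137  0.     -0.      0.5083]
```

```bash
python3 -m crank '[0.03,-0.045,-0.04,0,0,0,0.55, 0.06,-0.09,-0.06,0,0,0.1,0.55, 0.093,-0.136,-0.069,0,0,0.25,0.55, 0.126,-0.182,-0.072,0,0,0.4,0.55, 0.164,-0.22,-0.074,0,0,0.508,0.55, 0.2,-0.258,-0.076,0,0,0.508,0.55, 0.238,-0.295,-0.078,0,0,0.508,0.55, 0.275,-0.333,-0.079,0,0,0.508,0.55, 0.313,-0.371,-0.079,0,0,0.508,0.55, 0.363,-0.355,-0.076,0,0,0.508,0.55, 0.413,-0.338,-0.072,0,0,0.508,0.55, 0.466,-0.321,-0.069,0,0,0.508,0.55, 0.466,-0.321,-0.069,0,0,0.508,0.55, 0.466,-0.321,-0.069,0,0,0.508,0.55]'
python3 - <<'E'
from h import *
st()
for c in("side","top"):
    im=r.snapshot(c);cv2.imwrite(f"pics/{c}1.png",im[:,:,::-1])
    print([(np.round(x["at"],1),round(x["confidence"],2)) for x in r.spot_point(c,"fence")])
a=cv2.imread("pics/side1.png")[120:280,270:450];b=cv2.imread("pics/top1.png")[95:255,260:400]
a=cv2.resize(a,None,fx=2.3,fy=2.3,interpolation=2);b=cv2.resize(b,None,fx=2.3,fy=2.3,interpolation=2)
cv2.imwrite("pics/c1.png",np.hstack([a,b]))
E
```

```text
t: 2.7
eef_pos: [0.5499, -0.0815, 0.2999]
tool_rot: [-0.0, 0.999, -0.038, -0.001]
force: [-0.6, -0.1, -0.1]
grip_width: 0.0469
grasp_force: 0.0
t 2.7 tcp [ 0.5499 -0.0815  0.2999] yaw -4.41 F [-0.6 -0.1 -0.1] M [ 0.06  0.1  -0.03] w 0.0469 g 0.0 q [-0.27  0.02  1.7  -0.    1.42  1.37]
[(array([262.2, 341.6]), 0.9), (array([225.3, 229.2]), 0.75), (array([366.6, 215.3]), 0.63), (array([370.4, 257.1]), 0.24)]
[(array([212.4, 329.7]), 0.79), (array([344.3, 179.9]), 0.67), (array([409.6, 347.4]), 0.58)]
```

View pics/c1.png

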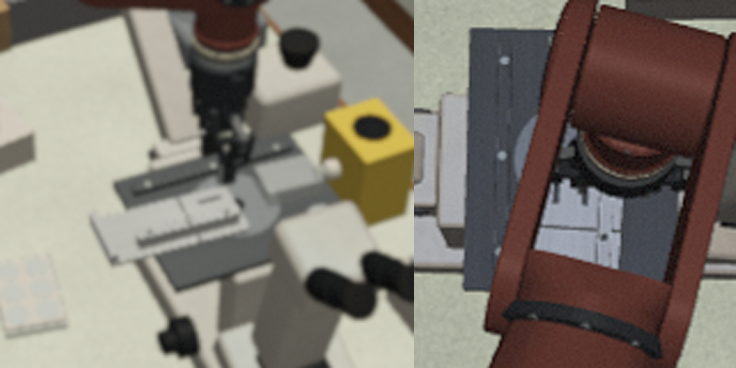

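The side view shows the fingers above the inner end of the fence and clear of the flask. I'll descend.

```bash
python3 -m crank '[0,0,0.035,0,0,0,0.55, 0,0,0.065,0,0,0,0.55, 0,0,0.08,0,0,0,0.55, 0,0,0.088,0,0,0,0.55, 0,0,0.09,0,0,0,0.55, 0,0,0.09,0,0,0,0.55]'
python3 -m crank '[0,0,0,0,0,0,0.3, 0,0,0,0,0,0,0.15, 0,0,0,0,0,0,0.05, 0,0,0,0,0,0,0, 0,0,0,0,0,0,0, 0,0,0,0,0,0,0]' 25; python3 -c "
from h import *
st()"
```

```text
t: 3.65
eef_pos: [0.5511, -0.0819, 0.2114]
tool_rot: [0.0, 0.999, -0.039, 0.001]
force: [-0.9, 0.6, -0.7]
grip_width: 0.0472
grasp_force: 0.0
t: 4.4
eef_pos: [0.551, -0.0814, 0.2111]
tool_rot: [-0.0, 0.999, -0.039, 0.001]
force: [-0.0, 2.8, 5.0]
grip_width: 0.0114
grasp_force: 27.1
t 4.4 tcp [ 0.551  -0.0814  0.2111] yaw -4.42 F [-0.   2.8  5. ] M [ 0.42 -0.03 -0.11] w 0.0114 g 27.120870351791382 q [-0.27  0.09  1.8   0.    1.25  1.37]
```

```bash
python3 -m crank '[0,0,0,0,0,0,0, 0,-0.003,0,0,0,-0.01,0, 0,-0.006,0,0,0,-0.02,0, 0,-0.009,0,0,0,-0.03,0, 0,-0.012,0,0,0,-0.043,0, -0.001,-0.015,0,0,0,-0.043,0, -0.001,-0.018,0,0,0,-0.043,0, -0.001,-0.02,0,0,0,-0.043,0]' 60; python3 - <<'E'
from h import *
st()
for c in("side","top"):
    im=r.snapshot(c);cv2.imwrite(f"pics/{c}2.png",im[:,:,::-1])
a=cv2.imread("pics/side2.png")[165:275,300:430];cv2.imwrite("pics/c2.png",cv2.resize(a,None,fx=5,fy=5,interpolation=2))
E
```

```text
t: 5.4
eef_pos: [0.5514, -0.0639, 0.2112]
tool_rot: [0.003, 1.0, -0.017, 0.001]
force: [-1.3, -5.5, 5.8]
grip_width: 0.0103
grasp_force: 61.5
t 5.4 tcp [ 0.5514 -0.0639  0.2112] yaw -1.91 F [-1.3 -5.5  5.8] M [-0.75  0.07  0.1 ] w 0.0103 g 61.510847210884094 q [-0.24  0.09  1.8  -0.    1.25  1.37]
```

View pics/c2.png

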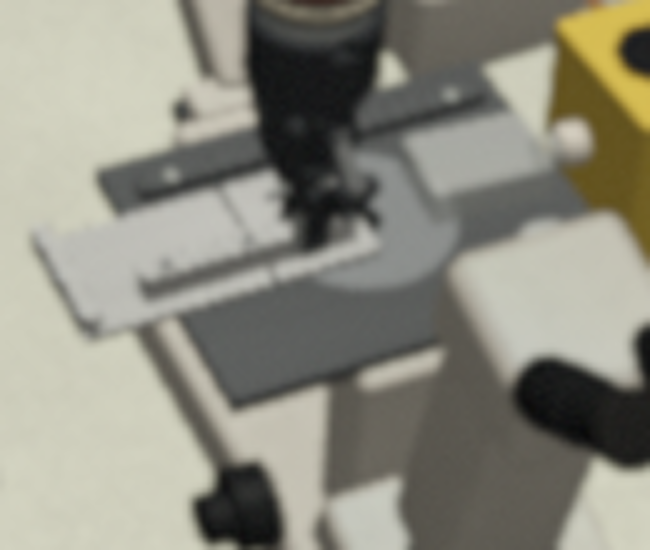

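The plate follows flat, and in the side crop its long edge near (200,200) is a few mm from the bar. I'll approach in small steps and watch the force.

```bash
s='from h import *
st()'
python3 -m crank '[0,-0.001,0,0,0,0,0, 0,-0.002,0,0,0,0,0, 0,-0.002,0,0,0,0,0]'>/dev/null; python3 -c "$s"
python3 -m crank '[0,-0.001,0,0,0,0,0, 0,-0.002,0,0,0,0,0, 0,-0.002,0,0,0,0,0]'>/dev/null; python3 -c "$s"
python3 -m crank '[0,-0.001,0,0,0,0,0, 0,-0.0015,0,0,0,0,0, 0,-0.0015,0,0,0,0,0]'>/dev/null; python3 -c "$s"
```

```text
t 5.88 tcp [ 0.5515 -0.0619  0.2112] yaw -1.91 F [ 0.4 -5.1  5.4] M [-0.71  0.02  0.16] w 0.01 g 61.498369574546814 q [-0.24  0.09  1.8  -0.    1.25  1.37]
t 6.25 tcp [ 0.5516 -0.0599  0.2112] yaw -1.91 F [ 0.4 -5.1  5.9] M [-0.71  0.05  0.13] w 0.0102 g 61.49891495704651 q [-0.23  0.09  1.8  -0.    1.25  1.37]
t 6.62 tcp [ 0.5516 -0.0585  0.2112] yaw -1.91 F [-0.  -5.6  5.1] M [-0.75  0.09  0.13] w 0.0101 g 61.49790287017822 q [-0.23  0.09  1.8  -0.    1.25  1.38]
```

```bash
s='from h import *
st()'
python3 -m crank '[0,-0.001,0,0,0,0,0, 0,-0.0015,0,0,0,0,0, 0,-0.0015,0,0,0,0,0]'>/dev/null; python3 -c "$s"
python3 -m crank '[0,-0.001,0,0,0,0,0, 0,-0.0015,0,0,0,0,0, 0,-0.0015,0,0,0,0,0]'>/dev/null; python3 -c "$s"
```

```text
t 7.0 tcp [ 0.5517 -0.057   0.2112] yaw -1.91 F [ 0.5 -5.1  6.1] M [-0.7   0.05  0.13] w 0.0103 g 61.49901330471039 q [-0.23  0.08  1.8  -0.    1.25  1.38]
t 7.38 tcp [ 0.5517 -0.0555  0.2112] yaw -1.91 F [-0.1 -4.6  4.9] M [-0.8   0.04  0.12] w 0.0106 g 61.49966239929199 q [-0.22  0.08  1.8  -0.    1.25  1.38]
```

```bash
s='from h import *
st()'
python3 -m crank '[0,-0.001,0,0,0,0,0, 0,-0.001,0,0,0,0,0]'>/dev/null; python3 -c "$s"
python3 -m crank '[0,-0.001,0,0,0,0,0, 0,-0.001,0,0,0,0,0]'>/dev/null; python3 -c "$s"
```

```text
t 7.62 tcp [ 0.5518 -0.0545  0.2112] yaw -1.91 F [-0.4 -5.6  5.7] M [-0.73  0.02  0.14] w 0.0105 g 61.50304734706879 q [-0.22  0.08  1.8  -0.    1.25  1.38]
t 7.88 tcp [ 0.5517 -0.0543  0.2112] yaw -1.91 F [-0.5 -6.6  5.6] M [-1.    0.06  0.08] w 0.0104 g 61.464221477508545 q [-0.22  0.08  1.8  -0.01  1.25  1.39]
```

```bash
s='from h import *
st()'
python3 -m crank '[0,-0.0005,0,0,0,0,0, 0,-0.001,0,0,0,0,0]'>/dev/null; python3 -c "$s"
python3 -m crank '[0,-0.001,0,0,0,0,0, 0,-0.001,0,0,0,0,0]'>/dev/null; python3 -c "$s"
```

```text
t 8.12 tcp [ 0.5516 -0.0541  0.2112] yaw -1.92 F [ 0.  -9.6  4.7] M [-1.39  0.15  0.05] w 0.0104 g 61.45976901054382 q [-0.22  0.08  1.8  -0.01  1.25  1.39]
t 8.38 tcp [ 0.5515 -0.0541  0.2112] yaw -1.94 F [ -2.  -12.5   5.6] M [-1.76  0.21  0.02] w 0.0103 g 61.42756104469299 q [-0.22  0.08  1.8  -0.01  1.25  1.39]
```

```bash
s='from h import *
st()'
python3 -m crank '[0,-0.001,0,0,0,0.003,0, 0,-0.001,0,0,0,0.006,0]'>/dev/null; python3 -c "$s"
python3 -m crank '[0,0,0,0,0,0.003,0, 0,0,0,0,0,0.006,0]'>/dev/null; python3 -c "$s"
python3 -m crank '[0,0,0,0,0,0.003,0, 0,0,0,0,0,0.006,0]'>/dev/null; python3 -c "$s"
```

```text
t 8.62 tcp [ 0.5514 -0.0541  0.2112] yaw -2.25 F [ -1.6 -14.3   5.1] M [-1.96  0.28  0.17] w 0.0104 g 61.482362151145935 q [-0.22  0.08  1.8  -0.01  1.25  1.4 ]
t 8.88 tcp [ 0.5515 -0.0541  0.2112] yaw -2.56 F [ -1.5 -14.1   5.3] M [-2.03  0.29  0.35] w 0.0103 g 61.58310413360596 q [-0.22  0.08  1.8  -0.01  1.25  1.4 ]
t 9.12 tcp [ 0.5514 -0.0541  0.2112] yaw -2.86 F [ -1.5 -13.5   5.9] M [-1.98  0.24  0.57] w 0.0103 g 61.74999475479126 q [-0.22  0.08  1.8  -0.01  1.25  1.41]
```

```bash
s='from h import *
st()'
python3 -m crank '[0,0,0,0,0,-0.005,0, 0,0,0,0,0,-0.01,0, 0,0,0,0,0,-0.01,0]'>/dev/null; python3 -c "$s"
python3 - <<'E'
from h import *
for c in("side","top"):
    im=r.snapshot(c);cv2.imwrite(f"pics/{c}3.png",im[:,:,::-1])
a=cv2.imread("pics/side3.png")[165:255,305:415];a=cv2.resize(a,None,fx=4.4,fy=4.4,interpolation=2)
b=cv2.imread("pics/top3.png")[160:260,275:350];b=cv2.resize(b,(297,396),interpolation=2)
cv2.imwrite("pics/c3.png",np.hstack([a,b]))
E
```

```text
t 9.5 tcp [ 0.5515 -0.0541  0.2112] yaw -2.35 F [ -2.2 -14.    5. ] M [-1.96  0.23  0.24] w 0.0101 g 61.49137794971466 q [-0.22  0.08  1.8  -0.01  1.25  1.4 ]
```

View pics/c3.png

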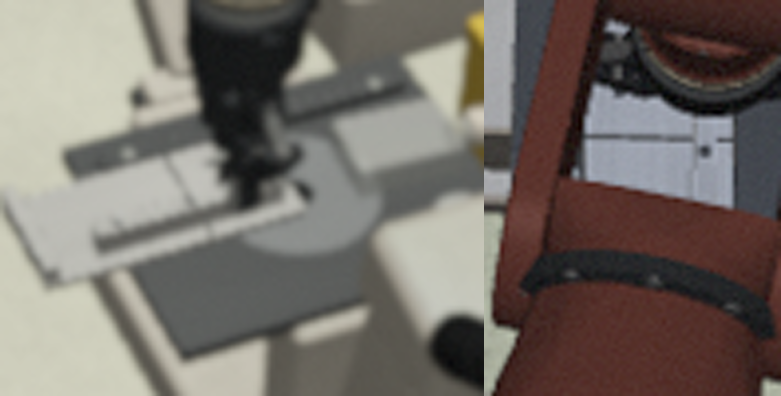

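Both edges now lie along the bar. The force rose on contact, and the torque changes elastically both ways around yaw ≈ -2.1°, so the plate is seated squarely. Next I firm the grip, press lightly down and slide outward.

```bash
s='from h import *
st()'
python3 -m crank '[0,0,0.001,0,0,-0.003,0, 0,0,0.002,0,0,-0.003,0, 0,0,0.003,0,0,-0.003,0]' 90 >/dev/null; python3 -c "$s"
python3 -m crank '[-0.003,0,0,0,0,0,0, -0.006,0,0,0,0,0,0, -0.009,0,0,0,0,0,0, -0.012,0,0,0,0,0,0, -0.016,0,0,0,0,0,0, -0.02,0,0,0,0,0,0]' >/dev/null; python3 -c "$s"
```

```text
t 9.97 tcp [ 0.5515 -0.0541  0.2112] yaw -2.2 F [ -8.7 -12.   20. ] M [-1.75  1.34  0.1 ] w 0.0093 g 91.33733868598938 q [-0.22  0.08  1.8  -0.01  1.25  1.4 ]
t 10.72 tcp [ 0.5386 -0.0538  0.212 ] yaw -2.26 F [ 11.9 -13.6   5. ] M [-2.05 -1.66 -0.12] w 0.0092 g 89.61899042129517 q [-0.22  0.04  1.84 -0.01  1.23  1.39]
```

```bash
sed -i 's/"F",np/"tiltz",np.round(x[:,2],4),"F",np/' h.py; s='from h import *
st()'
python3 -m crank '[0,0,0,0,0,0,0, 0,0,0.001,0,0,0,0, 0,0,0.002,0,0,0,0,0,0,0.002,0,0,0,0]' >/dev/null; python3 -c "$s
for c in('side','top'):
    im=r.snapshot(c);cv2.imwrite(f'pics/{c}4.png',im[:,:,::-1])
a=cv2.imread('pics/side4.png')[165:255,305:415];a=cv2.resize(a,None,fx=6.5,fy=6.5,interpolation=2)
cv2.imwrite('pics/c4.png',a)"
```

```text
t 11.22 tcp [ 0.5382 -0.0537  0.2113] yaw -2.23 tiltz [ 0.0174 -0.0135 -0.9998] F [  7.9 -12.4  12.3] M [-1.89 -0.83 -0.01] w 0.0096 g 90.52149295806885 q [-0.22  0.04  1.84 -0.01  1.23  1.39]
```

View pics/c4.png

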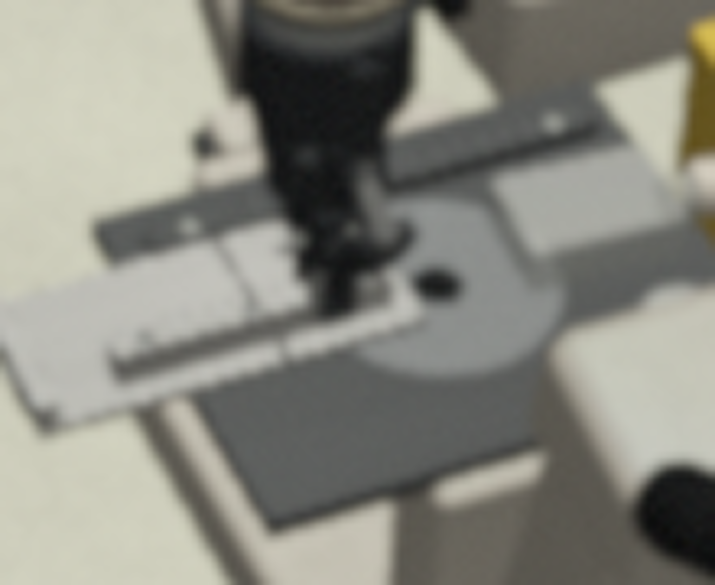

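The tool has tilted about 1° from drag and side push because the wrist is compliant. I'll correct the tilt to keep the plate flat and ease the side push a little.

```bash
s='from h import *
st()'
python3 -m crank '[0,0,0,0.005,-0.006,0,0, 0,0.001,0,0.009,-0.011,0,0, 0,0.001,0,0.011,-0.015,0,0,0,0.001,0,0.011,-0.015,0,0]' >/dev/null; python3 -c "$s"
```

```text
t 11.82 tcp [ 0.5381 -0.0537  0.2113] yaw -2.23 tiltz [ 0.0028 -0.     -1.    ] F [  6.1 -10.2  11.9] M [-1.62 -1.03  0.03] w 0.0096 g 90.65693736076355 q [-0.23  0.05  1.83  0.    1.25  1.38]
```

```bash
s='from h import *
st()'
python3 -m crank '[-0.003,0,0,0,0,0,0, -0.006,0,0,0,0,0,0, -0.009,0,0.0005,0,0,0,0, -0.012,0,0.0005,0,0,0,0, -0.015,0,0.0005,0,0,0,0]' >/dev/null; python3 -c "$s"
```

```text
t 12.45 tcp [ 0.5252 -0.0533  0.2113] yaw -2.28 tiltz [ 8.8e-03 -7.0e-04 -1.0e+00] F [ 13.  -10.5   9.7] M [-1.67 -1.85 -0.13] w 0.0098 g 90.2010726928711 q [-0.23  0.02  1.87  0.    1.24  1.38]
```

```bash
s='from h import *
st()'
python3 -m crank '[-0.001,0,0.001,0,-0.006,0,0, -0.003,0,0.002,0,-0.007,0,0, -0.006,0,0.002,0,-0.007,0,0, -0.009,0,0.002,0,-0.007,0,0, -0.012,0,0.0025,0,-0.007,0,0, -0.015,0,0.0025,0,-0.007,0,0]' >/dev/null; python3 -c "$s"
```

```text
t 13.2 tcp [ 0.5127 -0.0528  0.2113] yaw -2.31 tiltz [ 8.1e-03 -9.0e-04 -1.0e+00] F [14.5 -8.9 13.2] M [-1.56 -2.12 -0.25] w 0.0095 g 90.85468411445618 q [-0.24 -0.    1.89  0.    1.24  1.37]
```

```bash
s='from h import *
st()'
python3 -m crank '[-0.003,-0.0005,0,0,-0.004,0,0, -0.006,-0.0005,0.001,0,-0.005,0,0, -0.009,-0.0005,0.001,0,-0.005,0,0, -0.012,-0.0005,0.001,0,-0.005,0,0, -0.012,-0.0005,0.001,0,-0.005,0,0, -0.012,-0.0005,0.001,0,-0.005,0,0]' >/dev/null; python3 -c "$s
for c in('side','top'):
    im=r.snapshot(c);cv2.imwrite(f'pics/{c}5.png',im[:,:,::-1])
    for t in('scribed_line','stage_edge'): print(c,t,[(np.round(x['at'],1),round(x['confidence'],2)) for x in r.spot_point(c,t)])
a=cv2.imread('pics/side5.png')[180:250,290:390];a=cv2.resize(a,None,fx=8,fy=8,interpolation=2)
cv2.imwrite('pics/c5.png',a)"
```

```text
t 13.95 tcp [ 0.5014 -0.0523  0.2112] yaw -2.33 tiltz [ 0.0048 -0.0017 -1.    ] F [12.7 -9.7 16. ] M [-1.66 -2.19 -0.37] w 0.0098 g 91.16962552070618 q [-0.24 -0.03  1.92 -0.    1.25  1.37]
side scribed_line [(array([332.6, 211.4]), 0.98), (array([262.1, 360.9]), 0.93)]
side stage_edge [(array([330.7, 216.4]), 0.73), (array([323.7, 218.1]), 0.24)]
top scribed_line [(array([318.9, 218.4]), 0.97), (array([198.6, 327.4]), 0.81), (array([419.2, 352.8]), 0.8)]
top stage_edge []
```

View pics/c5.png

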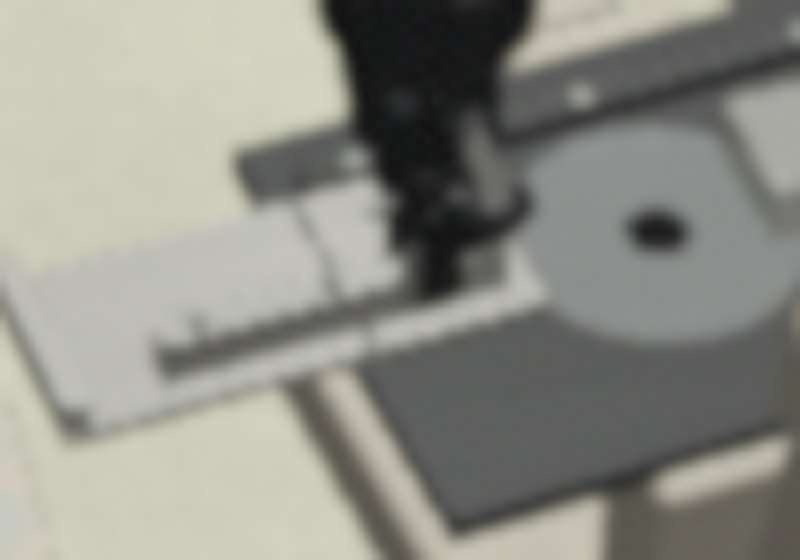

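```bash
python3 - <<'E'
from h import *
np.set_printoptions(precision=4,suppress=True)
px=lambda L:(np.array(L,float)+.5)/8-.5+[290,180]
y=np.radians(-2.1);u=np.array([np.cos(y),np.sin(y)])
sc=lambda p:u@(p[:2]) 
for n,L,z in(("edge",[[237,155],[365,378],[452,515]],.2),("line",[[370,340],[335,285],[300,212]],.206)):
    for q in px(L): p=onz("side",q,z);print("side",n,p,sc(p))
for n,q,z in(("edge",[318.9,221.4],.2),("line",[318.9,218.4],.206)): p=onz("top",q,z);print("top",n,p,sc(p))
# subpixel on top picture 0: vertical grey profile at stage front edge columns
g=cv2.imread("pics/top0.png")[:,:,1].astype(float)
for c in(288,293,298,303): print("edge rows",c,215+np.argmax(np.diff(cv2.GaussianBlur(g[:,c-2:c+3].mean(1),(1,3),0)[215:228])),g[216:226,c].astype(int))
g=cv2.imread("pics/top5.png")[:,:,1].astype(float)
for c in(316,320,324): print("line",c,g[212:226,c-1:c+2].mean(1).astype(int))
E
```

```text
side edge [0.4779 0.0484 0.2   ] 0.4757754070363101
side edge [ 0.4716 -0.0732  0.2   ] 0.47394288820680636
side edge [ 0.4705 -0.144   0.2   ] 0.4755040314841708
side line [ 0.4785 -0.0626  0.206 ] 0.4804796860166209
side line [ 0.479  -0.0328  0.206 ] 0.47990399224445296
side line [0.4834 0.006  0.206 ] 0.48289018114854265
top edge [ 0.4698 -0.0292  0.2   ] 0.4705252233482033
top line [ 0.4755 -0.0291  0.206 ] 0.47622949906227374Traceback (most recent call last):
  File "<stdin>", line 11, in <module>
    return _wrapfunc(a, 'argmax', axis=axis, out=out, **kwds)
    return bound(*args, **kwds)
ValueError: attempt to get argmax of an empty sequence
```

```bash
s='from h import *
st()'
python3 -m crank '[-0.0015,-0.0005,0,0,-0.002,0,0, -0.003,-0.0005,0.001,0,-0.003,0,0, -0.005,-0.0005,0.001,0,-0.003,0,0, -0.005,-0.0005,0.001,0,-0.003,0,0, -0.005,-0.0005,0.001,0,-0.003,0,0]' >/dev/null; python3 -c "$s
for c in('side','top'):
    im=r.snapshot(c);cv2.imwrite(f'pics/{c}6.png',im[:,:,::-1])
a=cv2.imread('pics/side6.png')[185:240,300:360];a=cv2.resize(a,None,fx=9,fy=9,interpolation=2)
cv2.imwrite('pics/c6.png',a)
g=cv2.imread('pics/top0.png')[:,:,1].astype(int)
for c in(288,293,298,303): print('edge from row 216',c,g[216:226,c-1:c+2].mean(1).astype(int))
g=cv2.imread('pics/top6.png')[:,:,1].astype(int)
for c in(316,320,324): print('line from 214',c,g[214:228,c-1:c+2].mean(1).astype(int))
print([(np.round(x['at'],1),round(x['confidence'],2)) for x in r.spot_point('side','scribed_line')+r.spot_point('top','scribed_line')])"
```

```text
t 14.88 tcp [ 0.4978 -0.0521  0.2113] yaw -2.35 tiltz [ 0.0054 -0.0028 -1.    ] F [ 15.2 -11.1  16.7] M [-1.81 -2.57 -0.47] w 0.01 g 91.33841514587402 q [-0.24 -0.04  1.93 -0.    1.25  1.37]
edge from row 216 288 [ 65  68  65  67  56  97 171 167 167 165]
edge from row 216 293 [ 66  66  65  68  58  81 145 168 169 170]
edge from row 216 298 [ 67  66  64  65  60  81 146 169 163 164]
edge from row 216 303 [ 66  67  65  66  62  71 129 169 167 162]
line from 214 316 [160 158 158 161 143  88 140 161 159 157 157 158 157 159]
line from 214 320 [103 149 160 162 147  98 123 162 159 158 157 158 159 158]
line from 214 324 [ 20  24  85 150 153 118 118 161 159 157 157 158 157 157]
[(array([263.4, 362.6]), 0.85), (array([331.6, 214.5]), 0.63), (array([224.6, 223.2]), 0.56), (array([282.8, 249.4]), 0.16), (array([421.6, 356. ]), 0.93), (array([199.5, 328.8]), 0.9), (array([319.7, 219.7]), 0.69)]
```

View pics/c6.png

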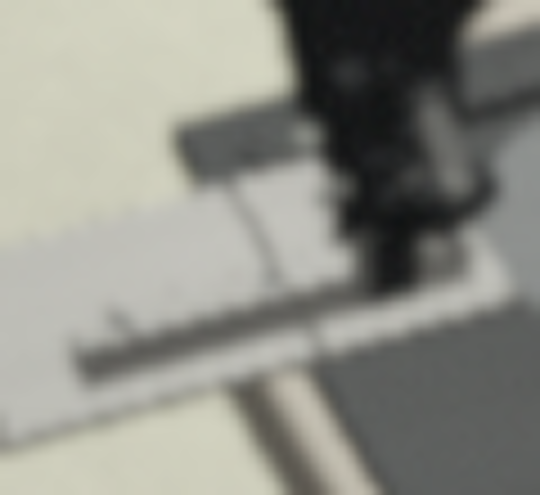

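```bash
python3 - <<'E'
from h import *
np.set_printoptions(precision=4,suppress=True)
g=cv2.imread("pics/top0.png")[:,:,1].astype(float)
E=[]
for c in list(range(286,307))+list(range(352,372)):
    v=g[214:228,c]
    k=np.where((v[:-1]<115)&(v[1:]>=115))[0]
    if len(k): i=k[0];E.append((c,214+i+(115-v[i])/(v[i+1]-v[i])))
P=np.array([onz("top",e,.188) for e in E])
m=(P[:,1]>-.02)
print("left pts",P[m].mean(0),"right pts",P[~m].mean(0) if (~m).any() else 0, "rows right",[round(e[1],1) for e in E if e[0]>350])
A=np.polyfit(P[m,1],P[m,0],1);print("slope deg left",np.degrees(np.arctan(A[0])))
for n in("5","6"):
    g6=cv2.imread(f"pics/top{n}.png")[:,:,1].astype(float);L=[]
    for c in range(314,325):
        v=np.clip(155-g6[216:223,c],0,None); L.append((c,216+(v*np.arange(7)).sum()/v.sum()))
    Q=np.array([onz("top",e,.206) for e in L]);q=np.median(Q,0)
    xe=P[m,0].mean()+np.tan(np.radians(2.1))*(q[1]-P[m,1].mean())
    print("line",q,"edge x there",xe,"remaining mm",1e3*(q[0]-xe))
E
```

```text
left pts [0.4716 0.02   0.188 ] right pts [ 0.4654 -0.1331  0.188 ] rows right [np.float64(223.9), np.float64(223.8), np.float64(223.4), np.float64(223.3), np.float64(223.2), np.float64(223.2), np.float64(223.2), np.float64(223.2), np.float64(223.3)]
slope deg left 2.3905415167391375
line [ 0.4773 -0.0294  0.206 ] edge x there 0.46979949598990156 remaining mm 7.486470476055496
line [ 0.4742 -0.0293  0.206 ] edge x there 0.46980150505033275 remaining mm 4.38483995402078
```

```bash
python3 - <<'E'
from h import *
def prof(cam,f,y,xs):
    im=cv2.GaussianBlur(cv2.imread(f),(0,0),.5).astype(np.float32);t=np.tan(np.radians(2.1))
    acc=0
    for dy in np.linspace(-.008,.008,17):
        P=np.array([[x+t*(y+dy+.0294),y+dy,.2] for x in xs]);p=proj(cam,P).astype(np.float32)
        acc=acc+cv2.remap(im,p[None,:,0],p[None,:,1],1)[0]
    return (acc/17).astype(int)
xs=np.arange(.455,.4861,.0015)
for cam,f,y in(("side","pics/side6.png",-.13),("side","pics/side6.png",-.11),("side","pics/side0.png",-.12),("top","pics/top0.png",.03),("top","pics/top0.png",.02),("top","pics/top0.png",-.12)):
    print(cam,y);print(" ".join(f"{x*1e3:.1f}:{tuple(int(k) for k in c)}" for x,c in zip(xs,prof(cam,f,y,xs))))
P=[[.4698,-.0294,z] for z in(.2,.188)];print(proj("side",P),proj("top",P))
E
```

```text
side -0.13
455.0:(105, 115, 119) 456.5:(120, 131, 135) 458.0:(135, 147, 151) 459.5:(149, 161, 166) 461.0:(159, 172, 177) 462.5:(166, 180, 184) 464.0:(169, 182, 186) 465.5:(166, 180, 183) 467.0:(157, 170, 173) 468.5:(142, 154, 157) 470.0:(123, 133, 135) 471.5:(105, 112, 114) 473.0:(93, 98, 98) 474.5:(88, 91, 90) 476.0:(88, 91, 89) 477.5:(90, 92, 90) 479.0:(92, 94, 92) 480.5:(93, 95, 93) 482.0:(93, 95, 93) 483.5:(93, 95, 93) 485.0:(93, 95, 93)
side -0.11
455.0:(106, 115, 119) 456.5:(120, 131, 135) 458.0:(135, 147, 151) 459.5:(149, 161, 166) 461.0:(160, 173, 177) 462.5:(167, 180, 185) 464.0:(170, 183, 187) 465.5:(167, 180, 184) 467.0:(158, 171, 175) 468.5:(143, 155, 158) 470.0:(124, 134, 137) 471.5:(106, 114, 115) 473.0:(94, 99, 99) 474.5:(89, 92, 91) 476.0:(89, 91, 90) 477.5:(91, 93, 91) 479.0:(93, 94, 92) 480.5:(94, 95, 93) 482.0:(94, 96, 94) 483.5:(94, 96, 94) 485.0:(94, 96, 94)
side -0.12
455.0:(110, 121, 126) 456.5:(126, 137, 142) 458.0:(142, 154, 158) 459.5:(156, 169, 173) 461.0:(167, 180, 185) 462.5:(174, 188, 192) 464.0:(177, 191, 195) 465.5:(174, 188, 192) 467.0:(165, 178, 182)
[... 947 characters left out ...]
9) 473.0:(70, 64, 60) 474.5:(72, 65, 61) 476.0:(72, 65, 61) 477.5:(73, 66, 62) 479.0:(73, 66, 62) 480.5:(72, 66, 62) 482.0:(71, 64, 60) 483.5:(64, 58, 55) 485.0:(60, 54, 52)
top -0.12
455.0:(81, 89, 86) 456.5:(80, 86, 84) 458.0:(81, 88, 86) 459.5:(80, 88, 85) 461.0:(81, 89, 86) 462.5:(81, 89, 86) 464.0:(80, 87, 84) 465.5:(71, 76, 75) 467.0:(58, 61, 61) 468.5:(44, 45, 43) 470.0:(57, 54, 51) 471.5:(67, 61, 57) 473.0:(74, 67, 63) 474.5:(74, 67, 63) 476.0:(74, 67, 64) 477.5:(74, 67, 64) 479.0:(74, 66, 63) 480.5:(74, 67, 63) 482.0:(75, 67, 63) 483.5:(75, 68, 64) 485.0:(74, 67, 63)
[[327.9527761  216.89751911]
 [327.95047949 219.89985433]] [[319.0152146  221.38554715]
 [318.92137683 222.03183156]]
```

```bash
python3 - <<'E'
from h import *
t=np.tan(np.radians(2.1))
def prof(cam,f,ys,xs,z):
    im=cv2.imread(f).astype(np.float32);acc=0
    for y in ys:
        p=proj(cam,np.array([[x+t*(y+.0294),y,z] for x in xs])).astype(np.float32)
        acc=acc+cv2.remap(im,p[None,:,0],p[None,:,1],1)[0]
    return (acc/len(ys)).mean(1).astype(int)
def show(n,*a):
    print(n," ".join(f"{x*1e3:.0f}:{v}" for x,v in zip(a[3],prof(*a))))
xi=np.arange(.705,.737,.0015);xl=np.arange(.462,.4861,.001)
for y in(.02,-.07,-.13):
    Y=np.linspace(y-.008,y+.008,9)
    show(f"top0 inner {y}","top","pics/top0.png",Y,xi,.2); show(f"side0 inner {y}","side","pics/side0.png",Y,xi,.2)
show("top6 line","top","pics/top6.png",np.linspace(-.032,-.024,9),xl,.206)
for y in(-.02,-.005,.0):show(f"side6 line {y}","side","pics/side6.png",np.linspace(y-.004,y+.004,9),xl,.206)
show("side6 line near","side","pics/side6.png",np.linspace(-.069,-.064,6),xl,.206)
E
```

```text
top0 inner 0.02 705:66 706:65 708:64 709:64 711:65 712:65 714:65 715:63 717:67 718:91 720:130 721:159 723:159 724:161 726:162 727:161 729:160 730:159 732:159 733:157 735:157 736:157
side0 inner 0.02 705:92 706:91 708:90 709:90 711:91 712:92 714:94 715:97 717:104 718:115 720:129 721:146 723:163 724:179 726:190 727:198 729:202 730:204 732:205 733:205 735:206 736:206
top0 inner -0.07 705:130 706:128 708:125 709:123 711:106 712:87 714:82 715:82 717:85 718:101 720:116 721:126 723:124 724:122 726:126 727:139 729:140 730:140 732:141 733:143 735:145 736:146
side0 inner -0.07 705:105 706:105 708:105 709:105 711:105 712:105 714:104 715:103 717:102 718:101 720:98 721:95 723:91 724:87 726:83 727:81 729:80 730:79 732:80 733:81 735:81 736:81
top0 inner -0.13 705:65 706:64 708:64 709:64 711:65 712:65 714:65 715:63 717:61 718:77 720:146 721:161 723:159 724:155 726:155 727:156 729:162 730:113 732:69 733:56 735:53 736:54
side0 inner -0.13 705:198 706:198 708:198 709:198 711:198 712:198 714:198 715:198 717:198 718:198 720:198 721:198 723:197 724:195 726:193 727:188 729:181 730:171 732:158 733:143 735:1
[... 385 characters left out ...]
172 481:178 482:183 483:186 484:188 485:189 486:190
side6 line -0.005 462:191 463:191 464:191 465:191 466:191 467:191 468:191 469:191 470:190 471:189 472:187 473:184 474:180 475:176 476:171 477:167 478:165 479:166 480:169 481:174 482:179 483:183 484:186 485:189 486:190
side6 line 0.0 462:190 463:190 464:190 465:190 466:190 467:190 468:190 469:190 470:189 471:188 472:186 473:183 474:179 475:175 476:170 477:167 478:166 479:167 480:171 481:175 482:179 483:183 484:186 485:188 486:189
side6 line near 462:167 463:165 464:164 465:163 466:162 467:161 468:161 469:161 470:159 471:155 472:151 473:146 474:142 475:138 476:138 477:141 478:146 479:151 480:156 481:160 482:162 483:163 484:162 485:162 486:161
```

```bash
s='from h import *
st()'
python3 -m crank '[-0.0015,-0.0005,0,0.001,-0.003,0,0, -0.003,-0.001,0.0005,0.002,-0.005,0,0, -0.0045,-0.001,0.001,0.003,-0.005,0,0, -0.0045,-0.001,0.001,0.003,-0.005,0,0]' >/dev/null; python3 -c "$s"
python3 -m crank '[0,0,0,0,0,-0.004,0, 0,0,0,0,0,-0.004,0]' >/dev/null; python3 -c "$s"
python3 -m crank '[0,0,0,0,0,-0.004,0, 0,0,0,0,0,-0.004,0]' >/dev/null; python3 -c "$s"
```

```text
t 15.57 tcp [ 0.4947 -0.0519  0.2113] yaw -2.37 tiltz [ 0.0041 -0.0018 -1.    ] F [ 16.4 -12.5  18. ] M [-2.12 -2.8  -0.52] w 0.0094 g 91.45009517669678 q [-0.25 -0.04  1.93 -0.    1.25  1.37]
t 15.82 tcp [ 0.4946 -0.0519  0.2113] yaw -2.16 tiltz [ 0.0038 -0.0017 -1.    ] F [ 16.2 -13.   18.6] M [-2.13 -2.86 -0.54] w 0.0096 g 91.55990839004517 q [-0.25 -0.04  1.93 -0.    1.25  1.36]
t 16.07 tcp [ 0.4944 -0.0518  0.2113] yaw -1.94 tiltz [ 0.0034 -0.0016 -1.    ] F [ 15.6 -13.2  18.3] M [-2.14 -2.76 -0.64] w 0.0096 g 91.65166139602661 q [-0.25 -0.04  1.93 -0.    1.25  1.36]
```

```bash
s='from h import *
st()'
python3 -m crank '[-0.0008,0,0,0,-0.001,0,0, -0.0016,0,0,0,-0.002,-0.002,0, -0.0016,0,0,0,-0.002,-0.002,0, -0.0016,0,0,0,-0.002,-0.002,0]' >/dev/null; python3 -c "$s
for c in('side','top'):
    im=r.snapshot(c);cv2.imwrite(f'pics/{c}7.png',im[:,:,::-1])
t=np.tan(np.radians(2.1))
def lin(cam,y0,y1):
    g=cv2.imread(f'pics/{cam}7.png').mean(2).astype(np.float32);xs=np.arange(.458,.484,.0005);L=[]
    for y in np.linspace(y0,y1,9):
        p=proj(cam,np.array([[x+t*(y+.0294),y,.206] for x in xs])).astype(np.float32)
        L.append(cv2.remap(g,p[None,:,0],p[None,:,1],1)[0])
    v=np.mean(L,0);w=np.clip(np.median(v)-8-v,0,None);print(cam,y0,round(1e3*(w*xs).sum()/w.sum(),1))
lin('top',-.032,-.024);lin('top',-.02,-.012);lin('top',-.044,-.036);lin('side',-.024,-.016);lin('side',-.004,.004);lin('side',-.069,-.064)
a=cv2.imread('pics/side7.png')[185:240,300:360];a=cv2.resize(a,(432,396),interpolation=2)
b=cv2.imread('pics/top7.png')[185:240,275:325];b=cv2.resize(b,(360,396),interpolation=2)
cv2.imwrite('pics/c7.png',np.hstack([a,b]))
"
```

```text
t 16.57 tcp [ 0.4931 -0.0518  0.2113] yaw -1.81 tiltz [ 0.0022 -0.0016 -1.    ] F [ 17.1 -12.8  17.3] M [-2.11 -2.87 -0.56] w 0.0096 g 91.55263423919678 q [-0.25 -0.04  1.93 -0.    1.25  1.36]
top -0.032 474.6
top -0.02 469.3
top -0.044 479.4
side -0.024 472.9
side -0.004 473.4
side -0.069 472.0
```

View pics/c7.png

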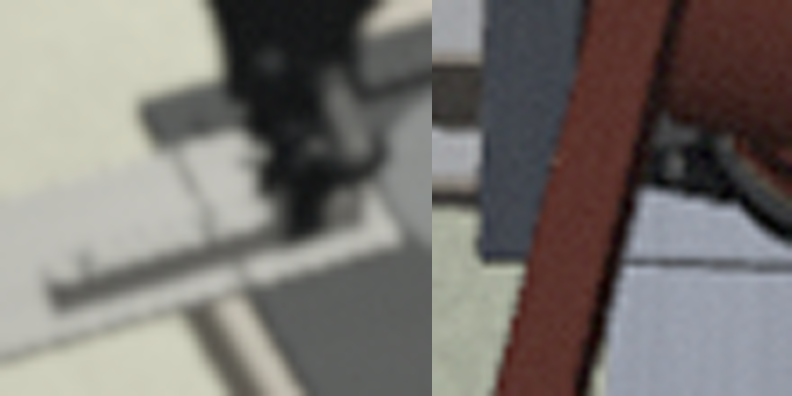

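```bash
s='from h import *
st()'
python3 -m crank '[0.001,-0.0005,0,0,0,0,0, 0.0025,-0.0005,0,0,0.002,0,0, 0.0025,-0.0005,0,0,0.002,0,0]' >/dev/null; python3 -c "$s"
python3 -m crank '[0,0,0,0,0,0,0, 0,0,0,0,0,0,0,0,0,0,0,0,0,0,0,0,0,0,0,0,0,0,0,0,0,0,0,0]' >/dev/null; python3 -c "$s
im=r.snapshot('top');g=im.mean(2).astype(np.float32)
for c in range(304,328,3): print(c,g[216:226,c].astype(int))
cv2.imwrite('pics/top8.png',im[:,:,::-1])"
```

```text
t 17.05 tcp [ 0.4932 -0.0517  0.2112] yaw -1.79 tiltz [-0.0027 -0.0025 -1.    ] F [  9.8 -14.8  21.4] M [-2.31 -1.77 -0.59] w 0.0091 g 92.16894507408142 q [-0.24 -0.04  1.93 -0.    1.25  1.36]
t 17.68 tcp [ 0.4932 -0.0517  0.2112] yaw -1.79 tiltz [-0.0025 -0.0025 -1.    ] F [  9.7 -13.4  22.4] M [-2.35 -1.77 -0.58] w 0.0094 g 92.16063737869263 q [-0.24 -0.04  1.93 -0.    1.25  1.36]
304 [159 159 159 162 144 102 165 161 160 159]
307 [160 158 159 161 140  88 143 162 159 157]
310 [159 162 162 165 144  90 145 165 163 162]
313 [160 160 160 162 148  94 118 164 163 159]
316 [163 158 160 164 151  99 122 163 158 159]
319 [154 165 163 165 158 120 118 166 161 164]
322 [ 25  90 160 161 155 116 102 162 160 157]
325 [ 28  13  61 130 164 129 107 163 163 162]
```

```bash
python3 - <<'E'
from h import *
def line(f,c0,c1,r0):
    g=cv2.imread(f).mean(2);L=[]
    for c in range(c0,c1):
        v=np.clip(152-g[r0:r0+5,c],0,None);L.append((c,r0+(v*np.arange(5)).sum()/v.sum()))
    Q=np.array([onz("top",e,.206) for e in L]);A=np.polyfit(Q[:,1],Q[:,0],1);return np.degrees(np.arctan(A[0])),np.polyval(A,-.0294)
print(line("pics/top8.png",304,327,219))
g=cv2.imread("pics/top0.png").mean(2)
I=[]
for c in list(range(286,308))+list(range(354,374)):
    v=g[100:118,c];k=np.where((v[:-1]>110)&(v[1:]<=110))[0]
    if len(k):i=k[-1];I.append((c,100+i+(v[i]-110)/(v[i]-v[i+1])))
Q=np.array([onz("top",e,.2) for e in I]);A=np.polyfit(Q[:,1],Q[:,0],1);res=Q[:,0]-np.polyval(A,Q[:,1]);k=abs(res)<.002;A=np.polyfit(Q[k,1],Q[k,0],1)
print("inner edge yaw",np.degrees(np.arctan(A[0])),np.polyval(A,-.0294)-.2502,k.sum(),len(k))
E
```

```text
(np.float64(2.0554848864616786), np.float64(0.4692835004776683))
inner edge yaw 2.0984403771619426 0.46905134577282415 42 42
```

The scribed line lies within about 0.3 mm of the edge and is parallel to it within about 0.05°. The plate is held flat and pushed against the bar, so I'll hand in.

```bash
python3 -c "
from bench import r
print(r.sign_off())"
```

```text
the job is handed in; nothing more can be done
None
```

The job is handed in at about 18 s: the plate was seated square against the guide bar and slid out until its line was about 0.3 mm from the stage edge, and it is still gripped, flat and against the bar. Early in the slide the wrist tilted about 1° and rose 0.8 mm for under a second, which I corrected, so the plate may have tipped very slightly then.

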